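# Unlock a sagging barrel bolt and hold the guard gate ajar

### The job

Open the little clear guard box on the bench: first press its captive screw-knob (the upright black bar on the right-hand post) down and turn it clockwise until it catches, and let go of it so that it stays caught. Then take the round steel knob of the barrel bolt on top of the gate, lift the sagging bolt over the keeper's bent-up lip while drawing it back towards the hinge until its end is wholly out of the keeper, and by that knob swing the gate towards you. Finish still gripping the bolt's knob, holding the gate ajar at about 30 degrees against its closing spring (never wider than about 50 degrees), and leave the loose things round about where they are.

Things in the scene. Friction and masses are not known exactly. Their poses are not given: they have to be found in the camera images.
- guard: Fixed guard box: grey base 190 x 400 mm, clear walls and roof (105 mm high). Origin on the bench beneath the shut gate. x axis points from the gate into the box (away from the robot at yaw 0), y along the shut gate towards the hinge (left), z up. Its right-hand post (y -185 to -85 mm) carries keeper and screw-knob. The board, heat sink and tape roll are fixed to it.
- gate_hinge (a point): Point on the gate's vertical hinge axis, at guard x = 0, y = +190 mm, 112 mm above the bench.
- keeper_lip (a point): Middle of the top edge of the keeper's bent-up steel lip, 125 mm above the bench, at guard x = 0, y = -90 mm. It stands between two steel cheeks (16 mm apart in x, y -120 to -88 mm, tops 140 mm above the bench) that hold the bolt's toe, and so the gate.
- lock_grip: Grip of the captive screw-knob: black upright bar 12 mm thick, 34 mm long, 28 mm high, flat sides free; origin at its centre, 182 mm above the bench, at guard x = 0, y = -145 mm. At turn 0 its length (own y) lies along guard y, its thickness along guard x. Under it (top 154 mm above the bench) a steel dog sticks out 43 mm to own +y over the bolt's toe and stops it lifting over 9 mm.
- lock_press (a joint): How far the screw-knob is pushed down, m: 0 up, 0.0075 fully down. A spring (1.5 N at the top, 7 N fully down) pushes it up. A fixed catch stops the turn near 0.35 rad unless it is down over 0.005 m; pushed down and turned past 1.0 rad, its lug stays caught under the catch and it stays down about 0.005 m when let go.
- lock (a joint): Turn of the screw-knob, rad, clockwise seen from above positive: 0 to 1.3 (stop). It needs about 0.03 N m and stays where it is left. From 1.0 rad its dog is clear of the bolt.
- bolt_knob: Round upright steel knob of the barrel bolt, 22 mm across, 36 mm high, above the gate, rigid with the bolt and carried by the gate; origin at its centre, 188 mm above the bench with the bolt sagging, at guard x = 0, y = +35 mm with bolt and gate shut. Nothing round it reaches higher than 165 mm above the bench.
- bolt_slide (a joint): Draw of the bolt, m, along the gate towards the hinge: 0 shut, 0.042 fully back (stop). The toe on its end is out of the keeper from 0.030. Friction 1 N. Without lifting it is stopped at about 0.007 by the lip.
- bolt (a joint): Lift of the bolt in its tall worn guides, m: 0 sagging under its weight (about 2.5 N), 0.019 top of the guides. Its downturned toe clears the lip at 0.0135 and more; it sags again when not held up.
- gate (a joint): Opening of the gate, rad: 0 shut, positive swings the gate towards guard -x (the robot), about the vertical hinge axis, clockwise seen from above. The closer pulls it shut with about 0.2 N m and it does not stay open by itself. Gate 270 mm wide, 0.5 kg.
- solder_spool: Spool of solder, 49 mm across, 43 mm high, a bystander; origin at the centre of its underside.
- flux_bottle: White dropper bottle with dark cap, 30 mm across, 74 mm high, a bystander; origin at the centre of its underside.
- side_cutters: Side cutters, 104 mm long, 12 mm high, a bystander; origin under their middle.
- battery_9v: 9 volt block battery, 26 x 49 x 17 mm, a bystander; origin at the centre of its underside.

How it is judged:
By the outcome, as a careful person would: the job done as asked, in the order asked, and still so for the second after the job is handed in, while the arm keeps its last pose, push and grip.
It also fails if it takes over 48 s, if anything falls off the work surface, if the arm or the gripper's body presses on something with over 40 N, if the wrist force passes 120 N, or if a joint passes its speed limit or range.

### The arm

A 6-joint arm with a two-finger parallel gripper is mounted at the origin on a cart in front of the work surface, level with it; the furniture and walls round the work are solid. World frame = base frame: x ahead of the robot, y to its left, z up, the work surface at z = 0. Lengths are in mm, angles in rad, forces in N, time in s.
With the tool pointing down it reaches from about 300 to 775 mm from the base axis. Payload 14.6 kg.
Tool frame: the origin (TCP) lies at the very end of the fingers, on their centre line; the grasp point (between the pads) lies 19 mm behind it (tcp_to_grasp is the z of the grasp point in the tool frame, in mm); z points along the fingers, y is the line along which they close (so a half turn about z gives the same grasp; the last joint's range is limited). The gripper opens to 85 mm and grips with 20 to 120 N. Pads are 22 mm wide; open, the fingers measure 114 mm over their backs; the gripper's body (76 mm by 85 mm) begins 54 mm behind the grasp point. The pads swing forward as they close: fully open they stand 13 mm farther back than shut.
Start: joints at [-1.409, 0.3, 1.521, -0, 1.321, -0.067], TCP at [124.739, -535.658, 231.281] pointing down, gripper open.
Joint ranges: [-3.03, 3.03], [-0.79, 2.21], [0.23, 2.52], [-1.04, 4.18], [0, 3.07], [-2.55, 2.55]. Speed limits (rad/s): [2.22, 2.22, 2.57, 3.14, 3.14, 3.14].

### API

Orientations are given as a rotation vector (axis times angle).
In Python, from rig import * gives the robot as it stands.
- The arm moves only by the tool send_rows, never from a script. Its arguments are lists of equal length, an entry for each row: "gripper": the opening in per cent of the stroke, from 0 (shut) to 100 (fully open); "dp": the shift along the tool's x, y, z normalised to -1 to 1, where 1 is 40 mm, a list of three; "delta_rot": the turn, a rotation vector about the tool's x, y, z normalised to -1 to 1, where 1 is 4 degrees, a list of three. In form: {"gripper": [gripper, ...], "dp": [[x, y, z], ...], "delta_rot": [[ax, ay, az], ...]}. A call has 1 to 20 rows; each row shifts and turns the commanded pose from where the row before left it, along the tool's axes as they then stand; what a row does not reach is not made up. A row lasts 1/12 s, in which the tool goes at most 41.7 mm and 7.16 degrees, less where a joint would pass 70% of its speed; a pose out of reach is approached as far as the arm can. A call with a number of a shift or a turn outside -1 to 1 is refused whole. A call with a gripper value outside its range is refused whole. The fingers move at their own pace and stop on an object; the grip force is fixed at half the most. Time passes only in rows, so rows that do not move let the fingers close. It gives the time, the measured TCP pose, the force, the opening and the grip force at its end, in the units of the state.
- get_obs(): the state, without advancing time (a new reading comes with each control period).
- camera(name): name is "scene" or "side" or "wrist"; returns the picture (384x512x3 uint8, blue, green, red); there is no depth.
- get_calibration(name): a dict with "intrinsics" (3x3 intrinsics, pixels), "k1" (the pictures are not rectified: a ray, as slopes to the right and down, at radius r is drawn at 1 + k1 r^2 times it, then the intrinsics apply), "rvec" (rotation vector, rad) and "tvec" (3), from world to camera coordinates, as OpenCV has them. Camera axes: x right, y down, z forward; pixel columns grow to the right and rows downward; lengths in mm; the calibration is good to about 2 mm. A picture is of the moment at which its call begins: read the wrist's pose just before it. get_calibration takes no time and is no camera call; for the wrist camera it gives the pose at the moment of the call.
- sign_off(): hands the job in; it is judged then, once.
The state is a dict: "t": time; "q": joint angles; "dq": joint speeds; "effort": joint torques, N m; "tcp_pos": TCP position; "tcp_rot": TCP orientation; "contact_force": force on the tool from outside, world axes, zero at the start; "ft_torque": the same for the moment, N m; "opening": finger opening in mm; "gripper_force": force on a finger pad.
Only numpy, scipy, OpenCV 4.12 (cv2) and the standard library are available. Lean on these libraries where they do the work, as an engineer would, in place of code of your own. Each camera call takes 0.05 s, during which the arm holds its last target. There are 200 camera calls.

## Working session

There is one attempt and no reset: what is moved stays moved. The work goes in short steps, Python scripts to look and compute and a tool call to move; the robot and the scene stay as the last step left them, time stands still between calls to the robot, and variables do not carry over. Pictures are saved under pics/ and viewed, at most 10 in all, crops included, and the job is handed in when it is done.

Besides the shell and the picture viewer there is one more tool, called after "Emit:" by a JSON object that holds its "op" and its "data". send_rows: Moves the arm, as the interface text tells. Scaled input: -1 to 1 covers 40 mm each way for a shift and 4 degrees each way for a turn. Its arguments: {"type":"object","properties":{"gripper":{"type":"array"},"dp":{"type":"array"},"delta_rot":{"type":"array"}},"required":["gripper","dp","delta_rot"]}

```bash
mkdir -p pics; ls
cat > h.py <<'E'
from rig import *
import numpy as np,cv2
from scipy.spatial.transform import Rotation as R
def ray(cal,px):
    K=np.array(cal["intrinsics"],float).reshape(3,3);k1=cal["k1"]
    d=np.linalg.inv(K)@[px[0],px[1],1.];s=d[:2].copy();u=s.copy()
    for _ in range(30): u=s/(1+k1*(u@u))
    Rm=R.from_rotvec(np.ravel(cal["rvec"])).as_matrix();t=np.ravel(cal["tvec"])
    return -Rm.T@t, Rm.T@np.array([u[0],u[1],1.])
def atz(cal,px,z):
    o,d=ray(cal,px);return o+d*(z-o[2])/d[2]
def proj(cal,P):
    K=np.array(cal["intrinsics"],float).reshape(3,3)
    p=R.from_rotvec(np.ravel(cal["rvec"])).apply(P)+np.ravel(cal["tvec"])
    s=p[:2]/p[2];s=s*(1+cal["k1"]*(s@s));return K[:2,:2]@s+K[:2,2]
E
python3 - <<'E'
from h import *
for n in("scene","side"):
    im=camera(n);cv2.imwrite(f"pics/{n}0.png",cv2.resize(im,(800,600),interpolation=cv2.INTER_CUBIC))
    c=get_calibration(n);print(n,ray(c,(256,192)))
o=get_obs();print(o["t"],o["tcp_pos"],R.from_rotvec(o["tcp_rot"]).as_matrix().round(3),o["opening"])
E
```

```text
pics
scene (array([-311.76076029,  737.98283845, 1151.46251049]), array([ 0.55389788, -0.43269172, -0.71154179]))
side (array([ 484.59690073, -684.66824511,  800.71139181]), array([ 0.02067295,  0.75283519, -0.6580257 ]))
0.1 [ 124.69740166 -535.46123471  230.76074993] [[ 0.974  0.227 -0.   ]
 [ 0.227 -0.974  0.001]
 [ 0.    -0.001 -1.   ]] 85.50049174511862
```

View pics/scene0.png

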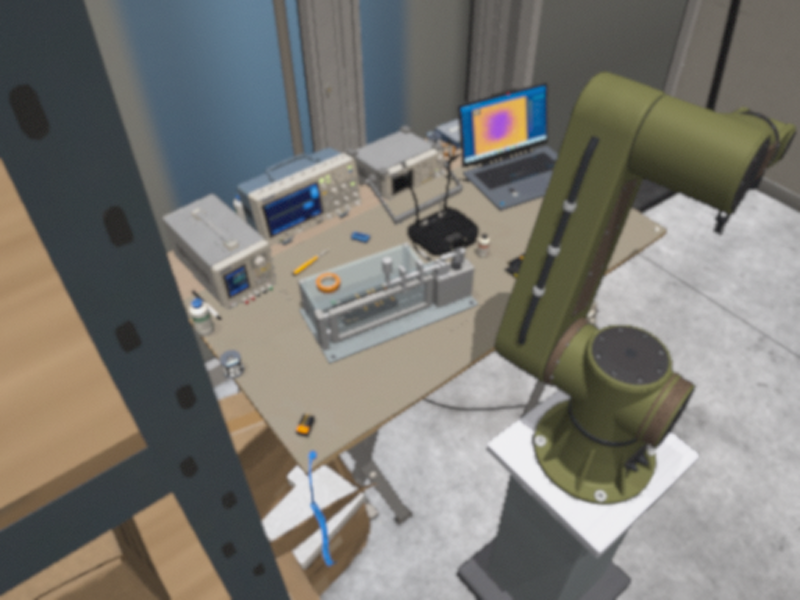

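View pics/side0.png

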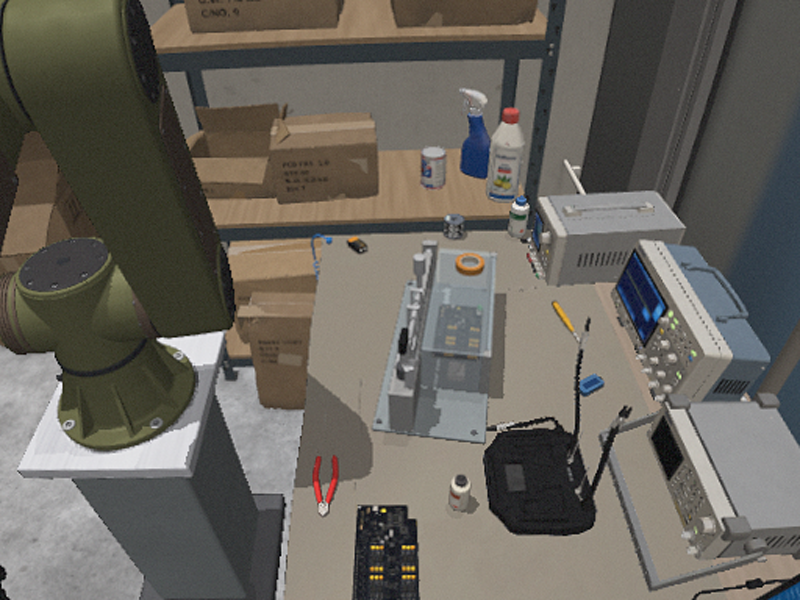

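The guard is visible in both views. In the side view the bolt knob is at about (418,265) and the black lock grip at about (404,340), in the enlarged pixels. In the scene view the bolt knob is at about (388,268) and the lock at about (457,258). I'll enlarge both areas.

Run:
```python
from h import *
a=camera("side")[145:285,230:330];b=camera("scene")[150:235,185:310]
a=cv2.resize(a,None,fx=4,fy=4,interpolation=cv2.INTER_CUBIC);b=cv2.resize(b,None,fx=3.2,fy=3.2,interpolation=cv2.INTER_CUBIC)
c=np.zeros((560,800,3),np.uint8);c[:a.shape[0],:400]=a;c[:b.shape[0],400:]=b
cv2.imwrite("pics/c1.png",c)
```

```text
(no output)
```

View pics/c1.png

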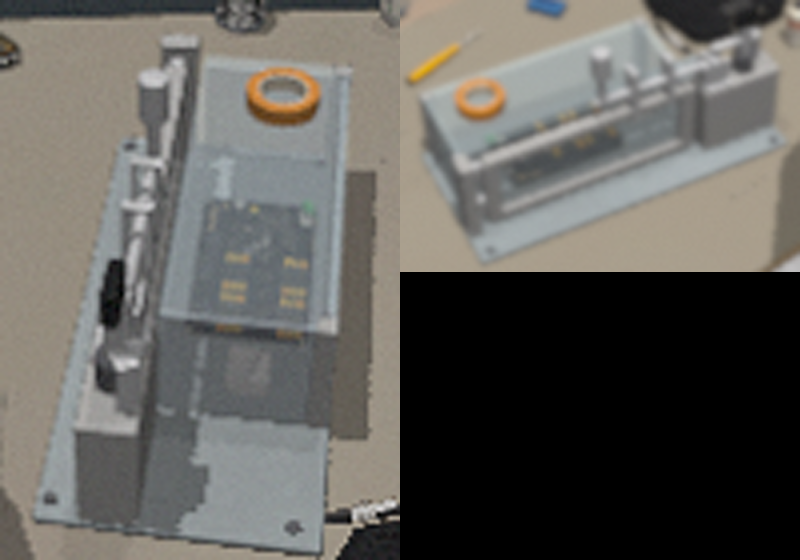

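In the crop's side view, the bolt knob top is at (153,78), the black grip's centre is at (112,290), and the near base corners are at (38,518) and (322,550), with a far corner at (130,143). In the scene view, the knob top is at (600,53) and the grip at (746,53).

Run:
```python
from h import *
c=get_calibration("side");f=lambda u,v:(230+u/4-.4,145+v/4-.4)
k=atz(c,f(153,78),206);g=atz(c,f(112,290),182)
A,B,C=[atz(c,f(*p),5) for p in((38,518),(322,550),(130,143))]
print("side",k,g,A,B,C,np.linalg.norm(k-g))
print("yaw", *[np.degrees(np.arctan2(*v)) for v in (((-(k-g))[0],(k-g)[1]),(-(C-A)[0],(C-A)[1]),((B-A)[1],(B-A)[0]))])
s=get_calibration("scene");h=lambda u,v:(185+(u-400)/3.2-.4,150+v/3.2-.4)
print("scene",atz(s,h(600,50),206),atz(s,h(746,53),182))
```

```text
side [539.287756   107.17478073 206.        ] [504.31484323 -66.94538124 182.        ] [452.69420954 -98.73448912   5.        ] [ 634.6443534  -132.69026332    5.        ] [532.56521188 284.51489439   5.        ] 179.2119846237408
yaw -11.357030879035849 -11.772212026051827 -10.57101215605654
scene [544.64245311 106.51468221 206.        ] [461.85019431 -31.18300008 182.        ]
```

Run:
```python
from h import *
s=get_calibration("scene");c=get_calibration("side")
y=np.array([.198,.980,0]);o=np.array([532.,73,0])
for P in (o+35*y+[0,0,206],o-145*y+[0,0,182],o-145*y+[0,0,196],o-145*y+[0,0,154],o-185*y+[0,0,112],o+190*y+[0,0,112]):
    a=proj(s,P);b=proj(c,P);print(P.round(),((a-[185,150]+.4)*3.2+[400,0]).round(),((b-[230,145]+.4)*4).round())
```

```text
[539. 107. 206.] [603.  53.] [152.  78.]
[503. -69. 182.] [746.  20.] [110. 293.]
[503. -69. 196.] [747.  10.] [110. 276.]
[503. -69. 154.] [745.  39.] [111. 326.]
[ 495. -108.  112.] [772.  55.] [101. 421.]
[570. 259. 112.] [476. 162.] [178.  57.]
```

Emit:
{"op": "send_rows", "data": {"gripper": [100, 100, 100, 100, 100, 100, 100, 100, 100, 100, 100, 100, 100, 100, 100, 100], "dp": [[0.4, -0.3, -0.1], [0.76, -0.59, -0.12], [0.76, -0.59, -0.12], [0.76, -0.59, -0.12], [0.76, -0.59, -0.12], [0.76, -0.59, -0.12], [0.76, -0.59, -0.12], [0.76, -0.59, -0.12], [0.76, -0.59, -0.12], [0.76, -0.59, -0.12], [0.76, -0.59, -0.12], [0.76, -0.59, -0.12], [0.76, -0.59, -0.12], [0.76, -0.59, -0.12], [0.76, -0.59, -0.12], [0.76, -0.59, -0.12]], "delta_rot": [[0, 0, 0], [0, 0, 0], [0, 0, 0], [0, 0, 0], [0, 0, 0], [0, 0, 0], [0, 0, 0], [0, 0, 0], [0, 0, 0], [0, 0, 0], [0, 0, 0], [0, 0, 0], [0, 0, 0], [0, 0, 0], [0, 0, 0], [0, 0, 0]]}}

```text
t: 1.53
tcp_pos: [502.3, -70.2, 307.5]
tcp_rot: [3.121, 0.359, 0.0]
contact_force: [0.6, -0.8, -0.3]
opening: 85.2
gripper_force: 0.0
```

Emit:
{"op": "send_rows", "data": {"gripper": [100, 100, 100, 100, 100, 100, 100, 100, 100, 100, 100, 100, 100, 100, 100, 100, 100], "dp": [[0, 0, 0], [0, 0, 0], [0, 0, 0], [0, 0, 0], [0, 0, 0], [0, 0, 0], [0, 0, 0], [0, 0, 0], [0, 0, 0], [0, 0, 0], [0, 0, 0], [0, 0, 0], [0, 0, 0], [0, 0, 0], [0, 0, 0], [0, 0, 0], [0, 0, 0]], "delta_rot": [[0, 0, -1], [0, 0, -1], [0, 0, -1], [0, 0, -1], [0, 0, -1], [0, 0, -1], [0, 0, -1], [0, 0, -1], [0, 0, -1], [0, 0, -1], [0, 0, -1], [0, 0, -1], [0, 0, -1], [0, 0, -1], [0, 0, -1], [0, 0, -1], [0, 0, -0.4]]}}

```text
t: 2.95
tcp_pos: [501.4, -72.1, 307.1]
tcp_rot: [-2.425, -1.997, 0.0]
contact_force: [0.7, 0.5, 0.7]
opening: 85.3
gripper_force: 0.0
```

Run:
```python
from h import *
o=get_obs();c=get_calibration("wrist");im=camera("wrist")
cv2.imwrite("pics/w1.png",cv2.resize(im,(800,600),interpolation=cv2.INTER_CUBIC));np.save("w1.npy",[c],allow_pickle=True)
Rm=R.from_rotvec(o["tcp_rot"]).as_matrix();print(o["t"],o["q"],o["tcp_pos"],Rm.round(3),o["contact_force"])
y=np.array([.198,.980,0]);b=np.array([532.,73,0])
for P in (b+35*y+[0,0,206],b-145*y+[0,0,196]): print(proj(c,P)*1.5625)
```

```text
2.95 [-2.15231899e-01  1.53164822e-01  1.52474173e+00 -2.81969122e-05
  1.46401539e+00 -2.22217186e-02] [501.35997094 -72.14901097 307.12814145] [[ 0.192  0.981 -0.   ]
 [ 0.981 -0.192  0.   ]
 [-0.    -0.    -1.   ]] [0.6556658  0.4566972  0.68229718]
[ 404.28681413 -135.81915519]
[400.72332642 279.91570126]
```

View pics/w1.png

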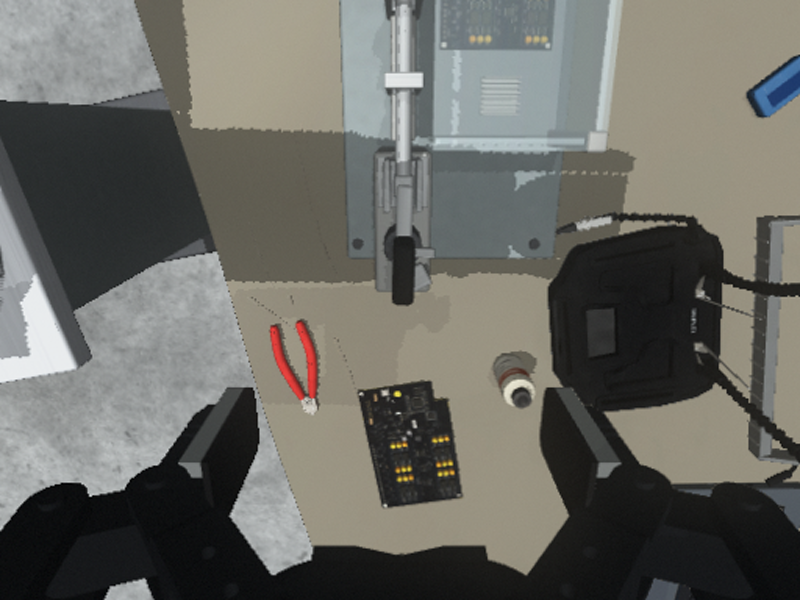

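The black grip's top face spans about (393..414, 237..303), so its centre is at (403,270). The bar and bolt run vertically in the picture, so the tool yaw matches the guard well.

Run:
```python
from h import *
c=np.load("w1.npy",allow_pickle=True)[0];p=atz(c,(403.3/1.5625,270/1.5625),196)
q=[atz(c,(u/1.5625,v/1.5625),z) for u,v,z in((403.5,240,196),(403,300,196),(358,244,5),(534,244,5),(403,80,150))]
o=get_obs();Rm=R.from_rotvec(o["tcp_rot"]).as_matrix()
print(p,Rm.T@(p-o["tcp_pos"]),np.array(q).round(1));d=q[3]-q[2];print(np.degrees(np.arctan2(d[1],d[0])))
d=q[0]-q[1];print(np.degrees(np.arctan2(-d[0],d[1])), proj(c,o["tcp_pos"])*1.5625)
```

```text
[505.66881942 -63.98005312 196.        ] [  8.81882755   2.7165051  111.13161694] [[ 508.8  -48.1  196. ]
 [ 502.3  -80.5  196. ]
 [ 461.2  -86.1    5. ]
 [ 618.9 -116.9    5. ]
 [ 524.2   31.   150. ]]
-11.021288323923738
-11.338031644119061 [398.11986067 391.738092  ]
```

Emit:
{"op": "send_rows", "data": {"gripper": [40, 40, 40, 40, 40, 40, 40, 40], "dp": [[0.2, 0.06, 0.3], [0, 0, 0.7], [0, 0, 0.7], [0, 0, 0.7], [0, 0, 0.6], [0, 0, 0.3], [0, 0, 0.08], [0, 0, 0]], "delta_rot": [[0, 0, 0], [0, 0, 0], [0, 0, 0], [0, 0, 0], [0, 0, 0], [0, 0, 0], [0, 0, 0], [0, 0, 0]]}}

```text
t: 3.67
tcp_pos: [505.1, -64.7, 171.6]
tcp_rot: [-2.429, -1.991, 0.001]
contact_force: [-0.5, -0.2, 0.2]
opening: 34.2
gripper_force: 0.0
```

Run:
```python
from h import *
im=camera("wrist");a=camera("side")[145:285,230:330]
a=cv2.resize(a,None,fx=3,fy=3,interpolation=cv2.INTER_CUBIC)
c=np.zeros((420,800,3),np.uint8);c[:,:300]=a;c[:375,300:]=cv2.resize(im,(500,375),interpolation=cv2.INTER_CUBIC)
cv2.imwrite("pics/w2.png",c);o=get_obs();print(o["tcp_pos"],o["contact_force"])
```

```text
[505.77515378 -64.85674118 173.09852186] [0.07083687 0.48327733 0.23557331]
```

View pics/w2.png

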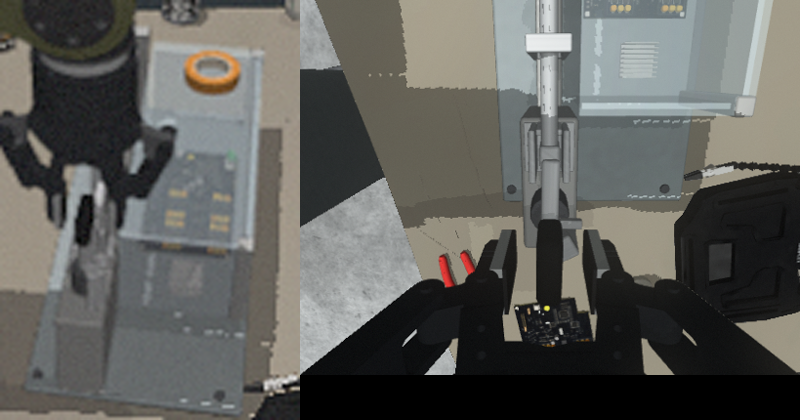

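The grip bar, at about (549,260), stands between the open pads, well centred. I'll close on it, then press.

Emit:
{"op": "send_rows", "data": {"gripper": [0, 0, 0, 0, 0, 0, 0, 0], "dp": [[0, 0, 0], [0, 0, 0], [0, 0, 0], [0, 0, 0], [0, 0, 0], [0, 0, 0], [0, 0, 0], [0, 0, 0]], "delta_rot": [[0, 0, 0], [0, 0, 0], [0, 0, 0], [0, 0, 0], [0, 0, 0], [0, 0, 0], [0, 0, 0], [0, 0, 0]]}}

```text
t: 4.43
tcp_pos: [505.3, -64.8, 172.1]
tcp_rot: [-2.429, -1.992, 0.0]
contact_force: [-2.5, -0.3, 2.1]
opening: 10.4
gripper_force: 62.6
```

Emit:
{"op": "send_rows", "data": {"gripper": [0, 0, 0, 0, 0, 0], "dp": [[0, 0, 0.05], [0, 0, 0.05], [0, 0, 0.05], [0, 0, 0.04], [0, 0, 0], [0, 0, 0]], "delta_rot": [[0, 0, 0], [0, 0, 0], [0, 0, 0], [0, 0, 0], [0, 0, 0], [0, 0, 0]]}}

```text
t: 4.93
tcp_pos: [505.8, -64.8, 165.6]
tcp_rot: [2.428, 1.991, 0.002]
contact_force: [-6.9, 1.3, 15.3]
opening: 11.0
gripper_force: 64.7
```

Emit:
{"op": "send_rows", "data": {"gripper": [0, 0, 0, 0, 0, 0, 0, 0, 0, 0, 0, 0, 0, 0, 0, 0, 0, 0, 0, 0], "dp": [[0, 0, 0], [0, 0, 0], [0, 0, 0], [0, 0, 0], [0, 0, 0], [0, 0, 0], [0, 0, 0], [0, 0, 0], [0, 0, 0], [0, 0, 0], [0, 0, 0], [0, 0, 0], [0, 0, 0], [0, 0, 0], [0, 0, 0], [0, 0, 0], [0, 0, 0], [0, 0, 0], [0, 0, 0], [0, 0, 0]], "delta_rot": [[0, 0, 0.5], [0, 0, 1], [0, 0, 1], [0, 0, 1], [0, 0, 1], [0, 0, 1], [0, 0, 1], [0, 0, 1], [0, 0, 1], [0, 0, 1], [0, 0, 1], [0, 0, 1], [0, 0, 1], [0, 0, 1], [0, 0, 1], [0, 0, 1], [0, 0, 1], [0, 0, 1], [0, 0, 0], [0, 0, 0]]}}

```text
t: 6.6
tcp_pos: [506.8, -66.0, 165.7]
tcp_rot: [3.13, 0.237, 0.007]
contact_force: [3.1, -9.1, 9.9]
opening: 11.0
gripper_force: 63.7
```

Run:
```python
from h import *
o=get_obs();Rm=R.from_rotvec(o["tcp_rot"]).as_matrix();print(o["tcp_pos"],np.degrees(np.arctan2(Rm[1,1],Rm[0,1])),o["contact_force"],o["ft_torque"])
```

```text
[506.7616866  -66.02241925 165.73124568] -81.33426798241307 [ 3.07576094 -9.07058751  9.91435616] [-1.5593034  -0.44508877  0.01555384]
```

Emit:
{"op": "send_rows", "data": {"gripper": [40, 40, 40, 40, 40, 40, 40, 40, 40, 40], "dp": [[0, 0, 0], [0, 0, 0], [0, 0, 0], [0, 0, 0], [0, 0, 0], [0, 0, -0.3], [0, 0, -0.6], [0, 0, -0.8], [0, 0, -0.8], [0, 0, -0.5]], "delta_rot": [[0, 0, 0], [0, 0, 0], [0, 0, 0], [0, 0, 0], [0, 0, 0], [0, 0, 0], [0, 0, 0], [0, 0, 0], [0, 0, 0], [0, 0, 0]]}}

```text
t: 7.43
tcp_pos: [505.6, -64.7, 287.6]
tcp_rot: [3.132, 0.239, 0.004]
contact_force: [1.1, -0.1, 1.0]
opening: 33.9
gripper_force: 0.0
```

Emit:
{"op": "send_rows", "data": {"gripper": [60, 60, 60, 60, 60, 60, 60, 60, 60, 60, 60, 60, 60, 60, 60, 60, 60, 60], "dp": [[0, 0, 0], [0, 0, 0], [0, 0, 0], [0, 0, 0], [0, 0, 0], [0, 0, 0], [0, 0, 0], [0, 0, 0], [0, 0, 0], [0, 0, 0], [0, 0, 0], [0, 0, 0], [0, 0, 0], [0, 0, 0], [0, 0, 0], [0, 0, 0], [0, 0, 0], [0, 0, 0]], "delta_rot": [[0, 0, -0.5], [0, 0, -1], [0, 0, -1], [0, 0, -1], [0, 0, -1], [0, 0, -1], [0, 0, -1], [0, 0, -1], [0, 0, -1], [0, 0, -1], [0, 0, -1], [0, 0, -1], [0, 0, -1], [0, 0, -1], [0, 0, -1], [0, 0, -1], [0, 0, -1], [0, 0, -1]]}}

```text
t: 8.93
tcp_pos: [505.3, -64.7, 284.3]
tcp_rot: [-2.425, -1.996, 0.0]
contact_force: [-0.5, -0.9, 0.5]
opening: 51.0
gripper_force: 0.0
```

Emit:
{"op": "send_rows", "data": {"gripper": [60, 60, 60, 60, 60], "dp": [[0.5, 0, 0], [0.8, 0, 0], [0.7, 0, 0], [0, 0, 0], [0, 0, 0]], "delta_rot": [[0, 0, 0], [0, 0, 0], [0, 0, 0], [0, 0, 0], [0, 0, 0]]}}

```text
t: 9.35
tcp_pos: [521.0, 14.7, 284.2]
tcp_rot: [-2.427, -1.995, 0.001]
contact_force: [-0.8, 0.4, -0.0]
opening: 51.2
gripper_force: 0.0
```

Run:
```python
from h import *
o=get_obs();c=get_calibration("wrist");im=camera("wrist")
cv2.imwrite("pics/w3.png",cv2.resize(im,(800,600),interpolation=cv2.INTER_CUBIC));np.save("w3.npy",[c],allow_pickle=True)
Rm=R.from_rotvec(o["tcp_rot"]).as_matrix();print(o["t"],o["q"],o["tcp_pos"],Rm.round(3),o["contact_force"],o["opening"])
for P in ([541.3,111.5,206],[506,-65,191]): print(proj(c,P)*1.5625)
```

```text
9.35 [-4.20569976e-02  1.98993250e-01  1.52338765e+00 -8.21997623e-06
  1.41963613e+00  1.52805822e-01] [521.02447064  14.70474796 284.22328096] [[ 0.194  0.981 -0.   ]
 [ 0.981 -0.194  0.   ]
 [-0.    -0.    -1.   ]] [-0.80644101  0.3529505  -0.04433285] 51.24099913008872
[401.0658514   80.97890477]
[399.53968457 435.51505601]
```

View pics/w3.png

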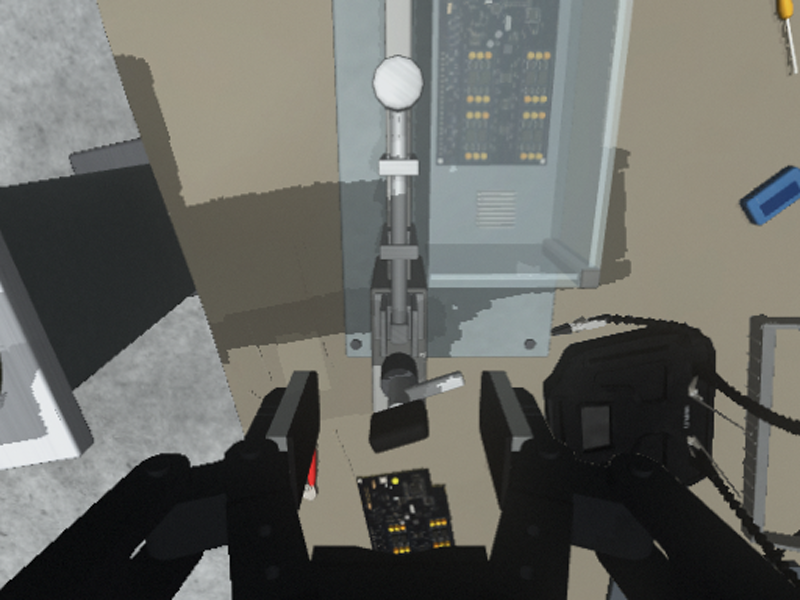

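The knob's top is at (398,82), which puts it at about (540,111.5). The grip bar at (399,425) is turned about 70° and its dog, tip at (460,380), is off the bolt. I'll move over the knob and down.

Emit:
{"op": "send_rows", "data": {"gripper": [60, 60, 60, 60, 60, 60, 60, 60, 60, 60], "dp": [[0.6, 0, 0], [0.9, 0, 0], [0.7, 0, 0], [0.27, 0, 0.2], [0, 0, 0.7], [0, 0, 0.8], [0, 0, 0.65], [0, 0, 0.3], [0, 0, 0.1], [0, 0, 0]], "delta_rot": [[0, 0, 0], [0, 0, 0], [0, 0, 0], [0, 0, 0], [0, 0, 0], [0, 0, 0], [0, 0, 0], [0, 0, 0], [0, 0, 0], [0, 0, 0]]}}

```text
t: 10.23
tcp_pos: [540.1, 109.6, 173.7]
tcp_rot: [-2.43, -1.99, 0.002]
contact_force: [-0.3, -0.1, 1.0]
opening: 51.5
gripper_force: 0.0
```

Run:
```python
from h import *
im=camera("wrist");a=camera("side")[145:285,230:330]
a=cv2.resize(a,None,fx=4,fy=4,interpolation=cv2.INTER_CUBIC)
c=np.zeros((560,800,3),np.uint8);c[:,:400]=a;c[:300,400:]=cv2.resize(im,(400,300),interpolation=cv2.INTER_CUBIC)
cv2.imwrite("pics/w4.png",c);o=get_obs();print(o["tcp_pos"],o["contact_force"])
```

```text
[540.81992111 110.03558261 175.48765787] [-0.8145891   0.06498899  0.98290217]
```

View pics/w4.png

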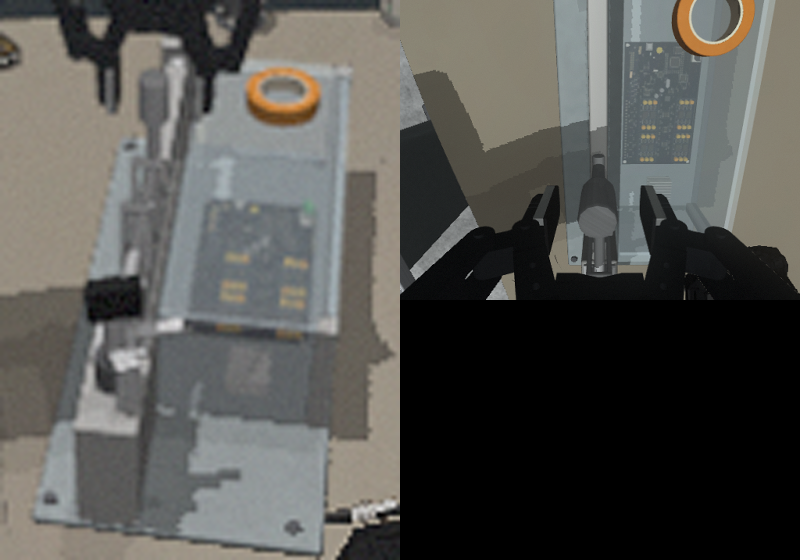

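The knob sits between the pads. The lock grip's centre is now at about (113,298) in the side crop, about 8 px lower than before, which is about the expected drop, so it has caught. I'll grip the knob.

Emit:
{"op": "send_rows", "data": {"gripper": [0, 0, 0, 0, 0, 0, 0, 0], "dp": [[0.02, 0, 0], [0, 0, 0], [0, 0, 0], [0, 0, 0], [0, 0, 0], [0, 0, 0], [0, 0, 0], [0, 0, 0]], "delta_rot": [[0, 0, 0], [0, 0, 0], [0, 0, 0], [0, 0, 0], [0, 0, 0], [0, 0, 0], [0, 0, 0], [0, 0, 0]]}}

```text
t: 11.0
tcp_pos: [540.5, 111.4, 175.4]
tcp_rot: [2.429, 1.992, 0.001]
contact_force: [-4.2, 0.1, 5.9]
opening: 20.8
gripper_force: 58.3
```

Emit:
{"op": "send_rows", "data": {"gripper": [0, 0, 0, 0, 0, 0, 0], "dp": [[0, 0, -0.08], [0, 0, -0.1], [0, 0, -0.1], [0, 0, -0.1], [0, 0, -0.04], [0, 0, 0], [0, 0, 0]], "delta_rot": [[0, 0, 0], [0, 0, 0], [0, 0, 0], [0, 0, 0], [0, 0, 0], [0, 0, 0], [0, 0, 0]]}}

```text
t: 11.58
tcp_pos: [540.4, 111.4, 191.2]
tcp_rot: [-2.429, -1.992, 0.0]
contact_force: [-3.2, 0.5, -2.2]
opening: 20.1
gripper_force: 58.8
```

Emit:
{"op": "send_rows", "data": {"gripper": [0, 0, 0, 0, 0, 0, 0, 0, 0, 0], "dp": [[0.05, 0, -0.01], [0.12, 0, 0], [0.15, 0, 0], [0.15, 0, 0], [0.15, 0, 0], [0.15, 0, 0], [0.12, 0, 0], [0.07, 0, 0], [0, 0, 0], [0, 0, 0]], "delta_rot": [[0, 0, 0], [0, 0, 0], [0, 0, 0], [0, 0, 0], [0, 0, 0], [0, 0, 0], [0, 0, 0], [0, 0, 0], [0, 0, 0], [0, 0, 0]]}}

```text
t: 12.42
tcp_pos: [547.9, 149.4, 191.6]
tcp_rot: [-2.428, -1.992, -0.0]
contact_force: [-3.6, 1.5, -2.1]
opening: 20.5
gripper_force: 58.8
```

Run:
```python
from h import *
o=get_obs();Rm=R.from_rotvec(o["tcp_rot"]).as_matrix();p=np.array(o["tcp_pos"]);print(o["t"],p,Rm.T@o["contact_force"],o["q"])
y=np.array([.1955,.981,0]);x=np.array([.981,-.1955,0])
k0=np.array([540.4,111.4,0]);H=k0+155*y;H[2]=p[2]
v=p-H;print("draw",(p-k0)@y,"radius",np.linalg.norm(v))
n=15;prev=p
for i in range(1,n+1):
    a=np.radians(2.0*i);Q=R.from_rotvec([0,0,-a]);new=H+Q.apply(v)
    Rt=R.from_rotvec([0,0,-np.radians(2.0*(i-1))]).as_matrix()@Rm
    print((Rt.T@(new-prev)/40).round(3));prev=new
```

```text
12.4167 [547.93986178 149.36806943 191.61040093] [ 0.79409934 -3.78513209  2.06448826] [2.01444550e-01 3.73815948e-01 1.51722896e+00 4.86964178e-04
 1.25067737e+00 3.97961925e-01]
draw 38.720719089973166 radius 116.33557248473292
[ 0.002 -0.102  0.   ]
[ 0.002 -0.102  0.   ]
[ 0.002 -0.102  0.   ]
[ 0.002 -0.102  0.   ]
[ 0.002 -0.102  0.   ]
[ 0.002 -0.102  0.   ]
[ 0.002 -0.102  0.   ]
[ 0.002 -0.102  0.   ]
[ 0.002 -0.102  0.   ]
[ 0.002 -0.102  0.   ]
[ 0.002 -0.102  0.   ]
[ 0.002 -0.102  0.   ]
[ 0.002 -0.102  0.   ]
[ 0.002 -0.102  0.   ]
[ 0.002 -0.102  0.   ]
```

Drawn 38.7 mm with little force, so the toe is out of the keeper. Now I'll swing the gate.

Emit:
{"op": "send_rows", "data": {"gripper": [0, 0, 0, 0, 0, 0, 0, 0, 0, 0, 0, 0, 0, 0, 0, 0, 0, 0], "dp": [[0.002, -0.102, 0], [0.002, -0.102, 0], [0.002, -0.102, 0], [0.002, -0.102, 0], [0.002, -0.102, 0], [0.002, -0.102, 0], [0.002, -0.102, 0], [0.002, -0.102, 0], [0.002, -0.102, 0], [0.002, -0.102, 0], [0.002, -0.102, 0], [0.002, -0.102, 0], [0.002, -0.102, 0], [0.002, -0.102, 0], [0.002, -0.102, 0], [0, 0, 0], [0, 0, 0], [0, 0, 0]], "delta_rot": [[0, 0, 0.5], [0, 0, 0.5], [0, 0, 0.5], [0, 0, 0.5], [0, 0, 0.5], [0, 0, 0.5], [0, 0, 0.5], [0, 0, 0.5], [0, 0, 0.5], [0, 0, 0.5], [0, 0, 0.5], [0, 0, 0.5], [0, 0, 0.5], [0, 0, 0.5], [0, 0, 0.5], [0, 0, 0], [0, 0, 0], [0, 0, 0]]}}

```text
t: 13.92
tcp_pos: [494.4, 175.7, 192.0]
tcp_rot: [2.861, 1.297, 0.002]
contact_force: [1.0, -1.0, -3.0]
opening: 20.7
gripper_force: 59.0
```

Run:
```python
from h import *
im=camera("wrist");a=camera("side")[145:285,220:320]
a=cv2.resize(a,None,fx=3,fy=3,interpolation=cv2.INTER_CUBIC)
c=np.zeros((420,800,3),np.uint8);c[:,:300]=a;c[:375,300:]=cv2.resize(im,(500,375),interpolation=cv2.INTER_CUBIC)
cv2.imwrite("pics/w5.png",c);o=get_obs();p=np.array(o["tcp_pos"])
H=np.array([540.4,111.4])+155*np.array([.1955,.981]);v=p[:2]-H
print(p,o["contact_force"],o["opening"],np.linalg.norm(v),np.degrees(np.arctan2(-v[0],-v[1])))
```

```text
[494.25373573 175.73615063 191.84240634] [ 1.82234713 -1.4552814  -2.57466161] 20.070148008862194 116.35725199861402 41.07281388574837
```

View pics/w5.png

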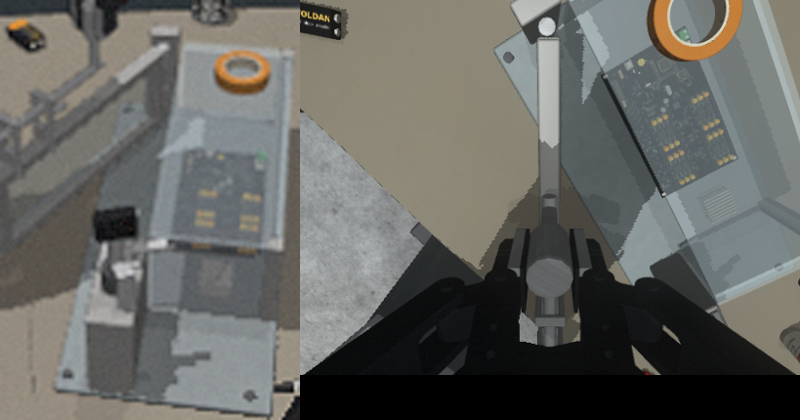

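The gate stands open about 30° (41.1° − 11.3°). The knob is still gripped at (549,278), the lock grip at (115,222) is still turned, and the bolt end is clear of the keeper.

```bash
python3 -c "
from rig import *
print(sign_off())"
```

```text
the job is handed in; nothing more can be done
None
```

Job handed in at about 14 s: the screw-knob is caught down and turned about 70°, the bolt is lifted and drawn back 38.7 mm, and the gate is held open at about 30° by the bolt's knob, with none of the loose things touched on purpose.

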